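# Find the tripped breaker by feel and reset it

## Robot

A 6-joint arm with a two-finger parallel gripper is mounted at the origin on the work surface. World frame = base frame: x ahead of the robot, y to its left, z up, the work surface at z = 0. Lengths are in mm, angles in rad, forces in N, time in s.
With the tool pointing down it reaches from about 275 to 725 mm from the base axis. Payload 5.6 kg.
Tool frame: the origin (TCP) lies midway between the tips of the shut fingers; the grasp point (between the pads) lies 19 mm behind it; x points along the fingers, y is the direction in which the jaws open and shut, and the axes are right-handed (so a half turn about x gives the same grasp; the last joint's range is limited). The gripper opens to 85 mm and grips with 20 to 120 N. Pads are 22 mm wide; open, the fingers measure 114 mm over their backs; the gripper's body (76 mm by 85 mm) begins 54 mm behind the grasp point. The pads swing forward as they close: fully open they stand 13 mm farther back than shut.
Start: joints at [-0.837, 0.255, 0.108, 0, -1.424, -0.285], TCP at [238.654, -495.517, 231.283] pointing down, gripper open.
Joint ranges: [-2.95, 2.95], [-1.21, 1.97], [-1.09, 1.5], [-2.87, 1.71], [-2.94, -0.07], [-3.05, 3.05]. Speed limits (rad/s): [2.57, 2.57, 3.14, 3.14, 3.14, 3.14].

## Interface

Orientations are given as a unit quaternion [w, x, y, z].
In Python, from rig import env, eyes gives the robot as it stands.
- The arm moves only by the tool play_rows, never from a script. Its argument "moves" is a list of rows, each a list of 7 numbers: the turn, a rotation vector about the tool's x, y, z in units of 5 degrees (1.0 is 5 degrees), then the shift along the tool's x, y, z in units of 30 mm (1.0 is 30 mm), then the closure, from -1 (fully open) to 1 (shut). In form: [[ax, ay, az, dx, dy, dz, hand], ...]. A call has 1 to 20 rows; each row shifts and turns the commanded pose from where the row before left it, along the tool's axes as they then stand; what a row does not reach is not made up. A row lasts 1/8 s, in which the tool goes at most 62.5 mm and 10.7 degrees, less where a joint would pass 70% of its speed; a pose out of reach is approached as far as the arm can. A call is refused whole if a number of a shift passes 1 or a number of a turn 1, either way. A call with a gripper value outside its range is refused whole. The fingers move at their own pace and stop on an object; "force" is the grip in N (left out, the last holds). Time passes only in rows, so rows that do not move let the fingers close. It gives the time, the measured TCP pose, the force and the opening at its end, in the units of the state.
- env.sense(): the state, without advancing time (a new reading comes with each control period).
- eyes.snapshot(name): name is "scene" or "side" or "wrist"; returns a dict with "pixels" (384x512x3 uint8, red, green, blue), "mtx" (3x3 intrinsics, pixels), "k1" (the pictures are not rectified: a ray, as slopes to the right and down, at radius r is drawn at 1 + k1 r^2 times it, then the intrinsics apply), "position" and "attitude" of the camera in the world; the wrist camera has in their place "T_tool_cam" (4x4, takes a point from camera to tool coordinates, whose origin is the TCP and whose axes are the tool frame's). Camera axes: x right, y up, looking along -z (the intrinsics and any distortion apply to the point x, -y, -z); pixel columns grow to the right and rows downward; lengths in mm; the calibration is good to about 2 mm. A picture is of the moment at which its call begins: read the wrist's pose just before it. There is no depth.
- env.finish_job(): hands the job in, once; it reports no verdict.
The state is a dict: "clock": time; "q": joint angles; "dq": joint speeds; "joint_efforts": joint torques, N m; "tcp_pos": TCP position; "tool_rot": TCP orientation; "wrist_force": force on the tool from outside, world axes, zero at the start; "ft_torque": the same for the moment, N m; "width": finger opening in mm.
Only numpy, scipy, OpenCV 4.12 (cv2) and the standard library are available. Lean on these libraries where they do the work, as an engineer would, in place of code of your own. Each camera call takes 0.05 s, during which the arm holds its last target. There are 200 camera calls.

## Task

One of the three breakers on the yellow power box has tripped: its black toggle stands half-way, not fully over, and no lamp shows which one it is. Find it by feel and reset it the proper way: push its toggle fully down to OFF (down the slope, towards the robot), then fully up to ON, and leave it there. The other two are on and feed other people's welders, so do not switch them off even for a moment, and do not disturb the things lying round the box.

Things in the scene. Friction and masses are not known exactly. Their poses are not given: they have to be found in the camera images.
- power_box: Fixed yellow power box, 240 deep x 300 wide x 216 mm high; origin: middle of its underside; x level from its front (robot side) to its back, y left, z up. Its deck with three breakers in a row rises to the back: 'up the slope' = x turned 15 deg (0.26 rad) upwards; 'out of the face' = z turned 15 deg towards -x. A steel carrying bar, 28 mm proud of the deck, crosses 95 mm down-slope of the toggles.
- place_left (a point): Left breaker seen from the robot: middle of its dark nose face (45 mm along the slope x 54 wide), about 195 mm above the bench; axes as the box. The black toggle bar, 44 mm wide (y), 7 thick, hinges about y 8 mm below this point and reaches 29 mm from the hinge: 21 mm out of the face when square to it. The nose is 5 mm proud of a flat plate that runs 55 mm or more up and down the slope.
- place_middle (a point): The same point on the middle breaker, 72 mm right (-y) of the left one. All three look alike; which has tripped differs from start to start. ON: toggle leans 0.35 rad up the slope, its end 10 mm up-slope of the hinge. OFF: leans 0.35 rad down the slope. TRIPPED: square to the face, within 0.07 rad. A toggle snaps past the middle and takes about 2 to 8 N, pushed along the slope at the bar.
- place_right (a point): The same point on the right breaker, another 72 mm to the right. Pressed up the slope from the robot's side no toggle changes place: one that is ON stands on a firm stop, and a tripped one is barred by its trip latch until it has been pushed fully OFF. Touched so, 12 mm above the nose face, the tripped one is met 6 to 9 mm earlier than those that are ON.
- toggle_a (a joint): Angle in rad of the tripped breaker's toggle, wherever it sits in the row (its place is not told and differs from start to start): +0.35 ON, -0.35 OFF; starts tripped, within 0.07 of 0.
- toggle_b (a joint): Angle in rad of the toggle of one of the two breakers that are on (its place is not told): +0.35 ON, as it starts; -0.35 OFF.
- toggle_c (a joint): Angle in rad of the toggle of the other breaker that is on (its place is not told): +0.35 ON, as it starts; -0.35 OFF.
- cleaner_bottle: Bystander: upright yellow bottle of cleaner, 68 mm wide, 190 mm high, standing left of the box. Origin at the middle of its foot, z up.
- seam_roller: Bystander: hand roller with a wooden handle and a red roller, 180 mm long, 33 mm high, lying right of the box. Origin on the bench 12 mm from the roller's axis, x along the tool towards the roller.
- tape_measure: Bystander: black tape measure, 72 x 66 x 36 mm, lying right of the roller. Origin at the middle of its underside.
- air_welder: Bystander: battery hot-air welder (cold) with a red barrel, a black battery and a steel nozzle, 375 mm long, 62 mm high, lying left of the bottle. Origin under its middle, x towards the nozzle.

How it is judged (in metres and radians):
On the way:
1. the tripped toggle has been pushed fully down to OFF (value of joint toggle_a below -0.28 rad), for 0.1 s.
At the end, for the whole second after the job is handed in: All three toggles stand at ON (each within 0.07 rad of its ON stop) (value of joint each of toggle_a, toggle_b, toggle_c above 0.28 rad); the robot touches nothing.
It fails at once if one of the two breakers that were on is switched off, even for a moment (its toggle is pushed out of ON by more than 0.15 rad) (value of joint any of toggle_b, toggle_c below 0.2 rad).
It fails at once if a thing lying round the box is shoved more than 40 mm, or the bottle is tipped over (distance of any of cleaner_bottle, seam_roller, tape_measure, air_welder from where it was at the start of the episode above 0.04 m or angle between cleaner_bottle's own z axis and vertical above 0.5 rad).
It also fails if it takes over 48 s, if anything falls off the work surface, if the arm or the gripper's body presses on something with over 40 N, if the wrist force passes 120 N, or if a joint passes its speed limit or range.

## Working session

There is one attempt and no reset: what is moved stays moved. The work goes in short steps, Python scripts to look and compute and a tool call to move; the robot and the scene stay as the last step left them, time stands still between calls to the robot, and variables do not carry over. Pictures are saved under pics/ and viewed, about 8 in all and at most 12, crops included, and the job is handed in when it is done.

Besides the shell and the picture viewer there is one more tool, called by a JSON object that holds its "op" and its "data", one argument or row to a line. play_rows: Moves the arm, as the interface text tells. Its arguments: {"type":"object","properties":{"moves":{"type":"array","items":{"type":"array","items":{"type":"number"}}},"force":{"type":"number"}},"required":["moves"]}

```bash
ls; mkdir -p pics; python3 - <<'E'
from rig import env, eyes
import cv2, numpy as np
print(env.sense())
for n in ("scene","side"):
    s=eyes.snapshot(n); cv2.imwrite(f"pics/{n}0.png",s["pixels"][:,:,::-1]); np.savez(f"{n}0.npz",**s)
    print(n,s["mtx"].tolist(),s["k1"],s["position"],s["attitude"])
s=eyes.snapshot("wrist");print(s["T_tool_cam"],s["mtx"],s["k1"])
E
```

```text
pics
{'clock': 0.0, 'q': array([-8.37409203e-01,  2.55763834e-01,  1.06986096e-01, -4.77377355e-04,
       -1.42387171e+00, -2.84579165e-01]), 'dq': array([-4.70264899e-04, -2.73639370e-03,  3.10772863e-04, -1.76907892e-03,
       -7.47876965e-05,  6.43113268e-04]), 'joint_efforts': array([ 1.18333619e-04, -3.86622834e+01,  2.37936169e+01,  5.36496878e+00,
       -6.19536455e-03,  6.86067642e-05]), 'tcp_pos': array([ 238.47072742, -495.06520438,  230.37919814]), 'tool_rot': array([ 0.68920916, -0.15667138,  0.68955613,  0.15797833]), 'wrist_force': array([-0.67487531,  0.2346863 , -0.76826879]), 'ft_torque': array([ 0.01679388, -0.00923875,  0.00096849]), 'width': 85.4106755360209}
scene [[440.9529029096552, 0.0, 250.6842099360937], [0.0, 440.9529029096552, 189.23276422090737], [0.0, 0.0, 1.0]] -0.059125146625470144 [1147.13812474  524.12687561 1292.25848553] [0.41053616 0.13072967 0.25969502 0.86425014]
side [[494.0362949633068, 0.0, 259.47494866064596], [0.0, 494.0362949633068, 191.19090092810433], [0.0, 0.0, 1.0]] -0.2133950829805032 [-384.79447549 -884.42309022 1073.70847436] [ 0.82488191  0.42298272 -0.17901414 -0.3295594 ]
[[ 1.28216805e-04  2.64526025e-01 -9.64378539e-01 -1.43458552e+02]
 [ 9.99999941e-01 -3.41164269e-04  3.93724748e-05  8.87340008e-01]
 [-3.18596455e-04 -9.64378487e-01 -2.64526053e-01 -6.65473912e+01]
 [ 0.00000000e+00  0.00000000e+00  0.00000000e+00  1.00000000e+00]] [[269.19868728   0.         255.79182359]
 [  0.         269.19868728 193.81238326]
 [  0.           0.           1.        ]] -0.059153897904188055
```

View pics/scene0.png

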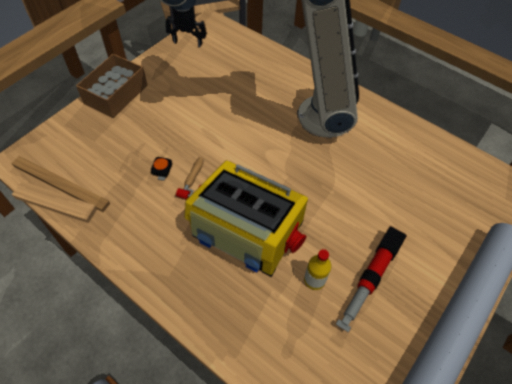

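View pics/side0.png

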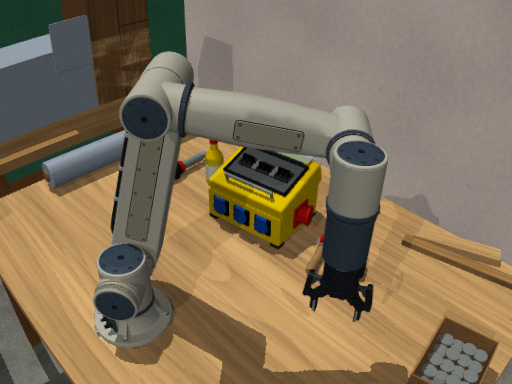

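The scene picture shows the box at about (247,215), its three breakers at about (228,190), (247,200) and (268,211). In the side picture they are near (250,160), (267,166) and (284,172). I'll enlarge both.

```bash
python3 - <<'E'
import cv2, numpy as np
a=cv2.imread("pics/scene0.png")[155:265,175:315]; b=cv2.imread("pics/side0.png")[130:240,200:340]
f=lambda i:cv2.resize(i,None,fx=5.6,fy=5.6,interpolation=cv2.INTER_CUBIC)[:600]
cv2.imwrite("pics/crop.png",cv2.resize(np.vstack([a,b]),None,fx=2.7,fy=2.7,interpolation=cv2.INTER_CUBIC))
E
```

```text
(no output)
```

View pics/crop.png

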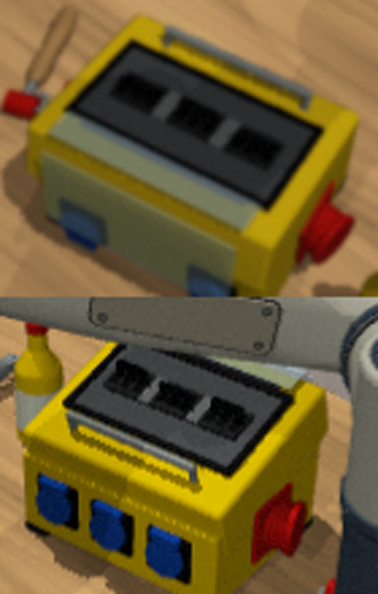

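```bash
cat > h.py <<'E'
import numpy as np, cv2
from scipy.spatial.transform import Rotation as R
from scipy.optimize import least_squares
def rot(q): return R.from_quat([q[1],q[2],q[3],q[0]]).as_matrix()
def cam(s,pose=None):
    if "T_tool_cam" in s:
        T=s["T_tool_cam"]; A=rot(pose["tool_rot"]); return A@T[:3,:3], A@T[:3,3]+pose["tcp_pos"]
    return rot(s["attitude"]), np.array(s["position"])
def proj(P,s,pose=None):
    A,p=cam(s,pose); c=(np.atleast_2d(P)-p)@A; x=c[:,:2]/-c[:,2:]*[1,-1]
    r2=(x**2).sum(1,keepdims=True); x=x*(1+s["k1"]*r2); m=s["mtx"]
    return x*m[0,0]+m[:2,2]
# box model: yaw th, origin x,y -> world points from box coordinates
def box(p,B): return np.atleast_2d(B)@R.from_euler('z',p[2]).as_matrix().T+[p[0],p[1],0]
E
python3 - <<'E'
from h import *
S=[dict(np.load(f"{n}0.npz")) for n in("scene","side")]
# left,middle,right
px=[np.array([[267.6,209.1],[247.2,198.3],[226.9,188.3]]),np.array([[247,159.6],[264.4,167.8],[282.2,174.4]])]
def f(v):
    x,y,z,t=v; d=np.array([-np.sin(t),np.cos(t),0])*72
    P=np.array([x,y,z])+np.outer([1,0,-1],d)
    return np.concatenate([(proj(P,s)-u).ravel() for s,u in zip(S,px)])
r=least_squares(f,[500,-50,195,0]);print(r.x,r.fun.round(1))
E
```

```text
[5.97867517e+02 8.55334709e+01 1.93325634e+02 1.45906478e-01] [ 1.   0.1  0.2  0.1 -0.1 -0.3  0.8  0.4  0.3 -0.6  0.2  0.4]
```

```bash
cat >> h.py <<'E'
MID=np.array([598,85.5,195]); YAW=0.146
def axes(yaw=None):
    Z=R.from_euler('z',YAW if yaw is None else yaw).as_matrix(); c,s=np.cos(np.pi/12),np.sin(np.pi/12)
    return Z@[c,0,s], Z@[0,1,0], Z@[-s,0,c]   # up slope, left, out
def at(u,l,n): U,L,N=axes(); return MID+u*U+l*L+n*N
def face(p): return np.array([np.dot(p-MID,a) for a in axes()])  # (u,l,n)
def goal_rot(): U,L,N=axes(); return np.column_stack([-N,L,U])
def plan(s,P):
    A=rot(s["tool_rot"]); rv=R.from_matrix(A.T@goal_rot()).as_rotvec()
    print("face uln",face(s["tcp_pos"]).round(1),"turn units(5deg)",(np.degrees(rv)/5).round(2),"shift after turn (x,y,z)/30",((P-s["tcp_pos"])@goal_rot()/30).round(2), "shift before turn",((P-s["tcp_pos"])@A/30).round(2))
E
python3 - <<'E'
from h import *
from rig import env
s=env.sense(); print(rot(s["tool_rot"]).round(2)); plan(s,at(-40,0,110))
E
```

```text
[[-0.   -0.43  0.9 ]
 [ 0.    0.9   0.43]
 [-1.    0.   -0.  ]]
face uln [-415.9 -522.2  148.3] turn units(5deg) [ 3.45 -2.98 -0.47] shift after turn (x,y,z)/30 [ 1.28 17.41 12.53] shift before turn [-1.99 12.91 17.06]
```

{"op": "play_rows", "data": {
  "moves": [
    [0,0,0,-1,0,0,1],
    [0,0,0,-1,0,0,1],
    [0,0,0,-1,0,0,1],
    [0,0,0,-1,0,0,1],
    [0.86,-0.74,-0.12,0,0,0,1],
    [0.86,-0.75,-0.12,0,0,0,1],
    [0.86,-0.75,-0.12,0,0,0,1],
    [0.87,-0.74,-0.11,0,0,0,1]
  ]
}}

```text
clock: 1.15
tcp_pos: [238.7, -495.5, 351.0]
tool_rot: [0.792, -0.044, 0.606, 0.057]
wrist_force: [-0.1, 0.3, -0.4]
width: -0.2
```

{"op": "play_rows", "data": {
  "moves": [
    [0,0,0,0,0.967,0.64,1],
    [0,0,0,0,0.967,0.64,1],
    [0,0,0,0,0.967,0.64,1],
    [0,0,0,0,0.967,0.64,1],
    [0,0,0,0,0.967,0.64,1],
    [0,0,0,0,0.967,0.64,1],
    [0,0,0,0,0.967,0.64,1],
    [0,0,0,0,0.967,0.64,1],
    [0,0,0,0,0.967,0.64,1],
    [0,0,0,0,0.967,0.64,1],
    [0,0,0,0,0.967,0.64,1],
    [0,0,0,0,0.967,0.64,1],
    [0,0,0,0,0.967,0.64,1],
    [0,0,0,0,0.967,0.64,1],
    [0,0,0,0,0.967,0.64,1],
    [0,0,0,0,0.967,0.64,1],
    [0,0,0,0,0.967,0.64,1],
    [0,0,0,0,0.967,0.64,1],
    [0,0,0,0,0,0,1]
  ]
}}

```text
clock: 3.52
tcp_pos: [493.5, 71.7, 439.0]
tool_rot: [0.791, -0.046, 0.608, 0.058]
wrist_force: [0.6, -0.7, -0.6]
width: -0.2
```

```bash
python3 - <<'E'
from h import *
from rig import env,eyes
s=env.sense(); plan(s,at(-40,0,110)); print(s["clock"],s["width"],s["wrist_force"])
w=eyes.snapshot("wrist"); cv2.imwrite("pics/w1.png",w["pixels"][:,:,::-1])
np.savez("w1.npz",**w,tcp_pos=s["tcp_pos"],tool_rot=s["tool_rot"])
print([ (l,proj(at(0,l,0),w,s).round()) for l in(72,0,-72)])
E
```

```text
face uln [-38.7   1.5 262.9] turn units(5deg) [ 0.03 -0.02  0.01] shift after turn (x,y,z)/30 [ 5.1  -0.05 -0.04] shift before turn [ 5.1  -0.05 -0.03]
3.525 -0.2317985425278961 [ 0.60452426 -0.72321354 -0.5673682 ]
[(72, array([[300., 190.]])), (0, array([[254., 190.]])), (-72, array([[208., 190.]]))]
```

View pics/w1.png

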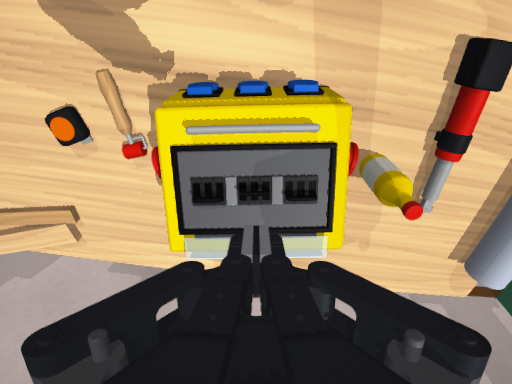

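The wrist view shows the three breakers at (208,190), (254,190) and (300,190), exactly where the estimate projects them. I'll go down on the robot side of the left one.

{"op": "play_rows", "data": {
  "moves": [
    [0,0,0,0.85,0.588,0,1],
    [0,0,0,0.85,0.588,0,1],
    [0,0,0,0.85,0.588,0,1],
    [0,0,0,0.85,0.586,0,1],
    [0,0,0,0.85,0,0,1],
    [0,0,0,0.85,0,0,1],
    [0,0,0,0.85,0,0,1],
    [0,0,0,0.8,0,0,1],
    [0,0,0,0.5,0,0,1],
    [0,0,0,0,0,0,1]
  ]
}}

```text
clock: 4.82
tcp_pos: [538.2, 146.7, 229.4]
tool_rot: [0.791, -0.045, 0.608, 0.057]
wrist_force: [-0.2, 0.2, 0.6]
width: 0.5
```

```bash
python3 - <<'E'
from h import *
from rig import env,eyes
s=env.sense(); plan(s,at(-17,72,12)); print(s["clock"],s["wrist_force"])
w=eyes.snapshot("wrist"); cv2.imwrite("pics/w2.png",w["pixels"][:,:,::-1])
np.savez("w2.npz",**w,tcp_pos=s["tcp_pos"],tool_rot=s["tool_rot"])
print([ (l,proj(at(0,l,0),w,s).round()) for l in(72,0,-72)])
E
```

```text
face uln [-39.7  69.2  46.2] turn units(5deg) [-0.   -0.01  0.03] shift after turn (x,y,z)/30 [1.14 0.09 0.76] shift before turn [1.14 0.1  0.76]
4.825 [-0.17066708  0.20778714  0.62368621]
[(72, array([[258., 260.]])), (0, array([[167., 260.]])), (-72, array([[ 80., 258.]]))]
```

View pics/w2.png

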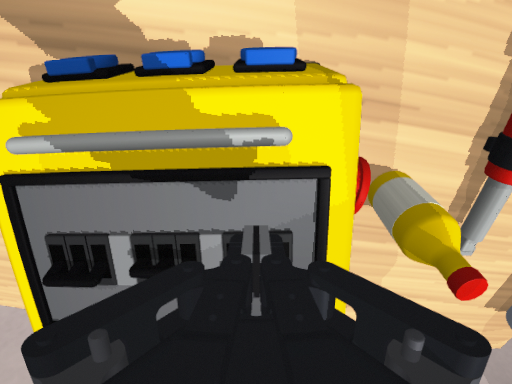

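The breakers again sit where predicted, with the right at (78,258) and the middle at (167,258). The fingertips at (255,235) are down-slope of the left one. Now I'll probe.

{"op": "play_rows", "data": {
  "moves": [
    [0,0,0,0.6,0.09,0,1],
    [0,0,0,0.54,0,0,1],
    [0,0,0,0,0,0.4,1],
    [0,0,0,0,0,0.2,1],
    [0,0,0,0,0,0.1,1],
    [0,0,0,0,0,0.1,1],
    [0,0,0,0,0,0.1,1],
    [0,0,0,0,0,0.1,1],
    [0,0,0,0,0,0,1]
  ]
}}

```text
clock: 6.0
tcp_pos: [575.7, 155.6, 204.9]
tool_rot: [0.791, -0.045, 0.607, 0.057]
wrist_force: [0.7, -0.3, -0.1]
width: 0.1
```

```bash
cat > st.py <<'E'
from h import *
from rig import env
s=env.sense(); print(s["clock"],"uln",face(s["tcp_pos"]).round(1),"F uln",[float(round(s["wrist_force"]@a,1)) for a in axes()])
E
python3 st.py
```

```text
6.0 uln [-8.9 72.6 12.6] F uln [0.6, -0.4, -0.3]
```

{"op": "play_rows", "data": {
  "moves": [
    [0,0,0,0,0,0.1,1],
    [0,0,0,0,0,0,1]
  ]
}}

```text
clock: 6.25
tcp_pos: [576.9, 155.7, 205.0]
tool_rot: [0.79, -0.045, 0.608, 0.057]
wrist_force: [-6.8, 0.8, 2.6]
width: 0.3
```

{"op": "play_rows", "data": {
  "moves": [
    [0,0,0,0,0,0.1,1],
    [0,0,0,0,0,0,1]
  ]
}}

```text
clock: 6.5
tcp_pos: [577.3, 155.7, 204.9]
tool_rot: [0.789, -0.045, 0.61, 0.057]
wrist_force: [-17.6, 0.7, 7.5]
width: 0.1
```

{"op": "play_rows", "data": {
  "moves": [
    [0,0,0,0,0,0.1,1],
    [0,0,0,0,0,0,1]
  ]
}}

```text
clock: 6.75
tcp_pos: [577.6, 155.6, 204.9]
tool_rot: [0.787, -0.045, 0.612, 0.057]
wrist_force: [-28.9, 0.2, 12.6]
width: -0.1
```

```bash
python3 st.py
```

```text
6.75 uln [-7.1 72.4 12.1] F uln [-24.3, 4.4, 19.5]
```

{"op": "play_rows", "data": {
  "moves": [
    [0,0,0,0,0,-0.5,1],
    [0,0,0,0,0,-0.5,1],
    [0,0,0,0,-0.8,0,1],
    [0,0,0,0,-0.8,0,1],
    [0,0,0,0,-0.8,0,1],
    [0,0,0,0,0,0.3,1],
    [0,0,0,0,0,0.1,1],
    [0,0,0,0,0,0.1,1],
    [0,0,0,0,0,0.1,1],
    [0,0,0,0,0,0.1,1],
    [0,0,0,0,0,0,1]
  ]
}}

```text
clock: 8.12
tcp_pos: [582.9, 84.3, 203.7]
tool_rot: [0.789, -0.045, 0.61, 0.057]
wrist_force: [-12.7, 1.1, 5.3]
width: -0.3
```

```bash
python3 st.py
```

```text
8.125 uln [-12.3   1.   12.3] F uln [-10.6, 3.0, 8.4]
```

{"op": "play_rows", "data": {
  "moves": [
    [0,0,0,0,0,-0.7,1],
    [0,0,0,0,-0.8,0,1],
    [0,0,0,0,-0.8,0,1],
    [0,0,0,0,-0.8,0,1],
    [0,0,0,0,0,0.3,1],
    [0,0,0,0,0,0.1,1],
    [0,0,0,0,0,0.1,1],
    [0,0,0,0,0,0.1,1],
    [0,0,0,0,0,0.1,1],
    [0,0,0,0,0,0,1]
  ]
}}

```text
clock: 9.38
tcp_pos: [596.7, 13.3, 205.1]
tool_rot: [0.791, -0.045, 0.607, 0.058]
wrist_force: [-0.7, 0.0, 1.0]
width: -0.2
```

```bash
python3 st.py
```

```text
9.375 uln [ -8.8 -71.2  12.8] F uln [-0.4, 0.1, 1.1]
```

The left and right toggles are free at u≈-8.8 mm, while the middle one met the fingers at about -13 mm. So the middle breaker has tripped. I'll go over it to the up-slope side.

{"op": "play_rows", "data": {
  "moves": [
    [0,0,0,0,0,-0.5,1],
    [0,0,0,-1,0,0,1],
    [0,0,0,-1,0,0,1],
    [0,0,0,0,0.8,0.5,1],
    [0,0,0,0,0.8,0.5,1],
    [0,0,0,0,0.77,0.5,1],
    [0,0,0,0,0,0.5,1],
    [0,0,0,1,0,0,1],
    [0,0,0,0.7,0,0,1],
    [0,0,0,0.3,0,0,1],
    [0,0,0,0,0,0,1]
  ]
}}

```text
clock: 10.75
tcp_pos: [629.1, 89.7, 216.4]
tool_rot: [0.791, -0.045, 0.607, 0.057]
wrist_force: [-0.3, 0.5, 0.0]
width: 0.1
```

```bash
python3 st.py
```

```text
10.75 uln [35.8 -0.4 12.6] F uln [-0.2, 0.5, 0.1]
```

Pushing down the slope to u≈4.

{"op": "play_rows", "data": {
  "moves": [
    [0,0,0,0,0,-0.4,1],
    [0,0,0,0,0,-0.2,1],
    [0,0,0,0,0,-0.1,1],
    [0,0,0,0,0,-0.1,1],
    [0,0,0,0,0,-0.1,1],
    [0,0,0,0,0,-0.1,1],
    [0,0,0,0,0,0,1],
    [0,0,0,0,0,0,1]
  ]
}}

```text
clock: 11.75
tcp_pos: [600.6, 85.6, 209.0]
tool_rot: [0.792, -0.045, 0.607, 0.057]
wrist_force: [1.1, -0.9, 2.9]
width: 0.2
```

```bash
python3 st.py
```

```text
11.75 uln [ 6.2 -0.3 12.9] F uln [1.7, -1.1, 2.5]
```

{"op": "play_rows", "data": {
  "moves": [
    [0,0,0,0,0,-0.1,1],
    [0,0,0,0,0,0,1]
  ]
}}

```text
clock: 12.0
tcp_pos: [600.0, 85.7, 209.5]
tool_rot: [0.793, -0.045, 0.605, 0.058]
wrist_force: [8.8, 0.4, 0.9]
width: 0.2
```

{"op": "play_rows", "data": {
  "moves": [
    [0,0,0,0,0,-0.1,1],
    [0,0,0,0,0,0,1]
  ]
}}

```text
clock: 12.25
tcp_pos: [599.2, 86.0, 210.3]
tool_rot: [0.795, -0.045, 0.603, 0.058]
wrist_force: [15.0, 0.0, 1.7]
width: -0.0
```

```bash
python3 st.py
```

```text
12.25 uln [ 5.2  0.3 14.4] F uln [14.8, -2.1, -2.3]
```

It is firm on the OFF stop. Next I'll hop back over to the robot side.

{"op": "play_rows", "data": {
  "moves": [
    [0,0,0,0,0,0.8,1],
    [0,0,0,-1,0,0,1],
    [0,0,0,-1,0,0,1],
    [0,0,0,0,0,-0.8,1],
    [0,0,0,0,0,-0.8,1],
    [0,0,0,0,0,-0.7,1],
    [0,0,0,1,0,0,1],
    [0,0,0,0.7,0,0,1],
    [0,0,0,0.3,0,0,1],
    [0,0,0,0,0,0,1]
  ]
}}

```text
clock: 13.5
tcp_pos: [551.3, 78.2, 194.8]
tool_rot: [0.791, -0.045, 0.608, 0.057]
wrist_force: [0.0, -1.1, 1.3]
width: 0.0
```

```bash
python3 st.py; python3 - <<'E'
from rig import eyes; import cv2
w=eyes.snapshot("wrist"); cv2.imwrite("pics/w3.png",w["pixels"][:,:,::-1])
E
```

```text
13.5 uln [-45.7  -0.4  12.1] F uln [0.2, -1.1, 1.2]
```

View pics/w3.png

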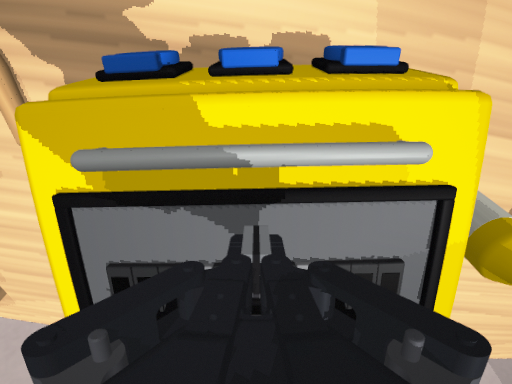

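The fingertips at (255,235) are clear on the plate, down-slope of the middle breaker. I'll push up now.

{"op": "play_rows", "data": {
  "moves": [
    [0,0,0,0,0,0.4,1],
    [0,0,0,0,0,0.3,1],
    [0,0,0,0,0,0.1,1],
    [0,0,0,0,0,0.1,1],
    [0,0,0,0,0,0.1,1],
    [0,0,0,0,0,0.1,1],
    [0,0,0,0,0,0.1,1],
    [0,0,0,0,0,0.1,1],
    [0,0,0,0,0,0.1,1],
    [0,0,0,0,0,0,1],
    [0,0,0,0,0,0,1]
  ]
}}

```text
clock: 14.92
tcp_pos: [589.5, 83.9, 205.5]
tool_rot: [0.79, -0.045, 0.609, 0.057]
wrist_force: [-11.1, 0.7, 3.7]
width: -0.0
```

```bash
python3 st.py
```

```text
14.925 uln [-5.6 -0.3 12.4] F uln [-9.5, 2.3, 6.4]
```

{"op": "play_rows", "data": {
  "moves": [
    [0,0,0,0,0,0.1,1],
    [0,0,0,0,0,0,1]
  ]
}}

```text
clock: 15.18
tcp_pos: [589.8, 83.9, 205.4]
tool_rot: [0.788, -0.045, 0.611, 0.057]
wrist_force: [-21.8, 0.8, 9.2]
width: 0.4
```

{"op": "play_rows", "data": {
  "moves": [
    [0,0,0,0,0,-0.8,1],
    [0,0,0,-1,0,-0.4,1],
    [0,0,0,-1,0,0,1],
    [0,0,0,-1,0,0,1],
    [0,0,0,-1,0,-0.8,1],
    [0,0,0,-1,0,-0.8,1],
    [0,0,0,0,0,0,1],
    [0,0,0,0,0,0,1]
  ]
}}

```text
clock: 16.18
tcp_pos: [476.3, 67.7, 330.2]
tool_rot: [0.792, -0.045, 0.607, 0.058]
wrist_force: [0.7, -0.2, -0.8]
width: -0.1
```

```bash
python3 - <<'E'
from h import *
from rig import env,eyes
s=env.sense(); print(s["clock"],face(s["tcp_pos"]).round(),s["wrist_force"].round(1))
w=eyes.snapshot("wrist")
p=np.vstack([proj(at(0,l,0),w,s) for l in(72,0,-72)]); print(p.round())
x0,x1=int(p[:,0].min())-50,int(p[:,0].max())+50; y=int(p[1,1])
c=w["pixels"][max(y-50,0):y+60,max(x0,0):x1,::-1]; cv2.imwrite("pics/w4.png",cv2.resize(c,None,fx=2.4,fy=2.4,interpolation=cv2.INTER_CUBIC))
E
```

```text
16.175 [-84.   0. 162.] [ 0.7 -0.2 -0.8]
[[313. 245.]
 [255. 245.]
 [197. 245.]]
```

View pics/w4.png

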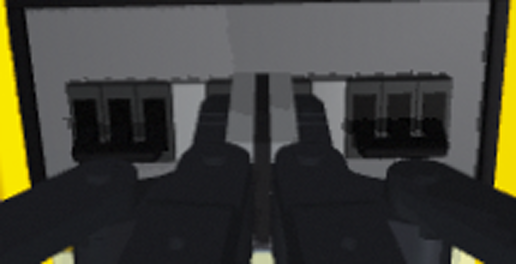

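The side toggles, at (120,150) and (400,145), both stand in the ON attitude; the fingers hide the middle one. I'll shift sideways to see it.

{"op": "play_rows", "data": {
  "moves": [
    [0,0,0,0,-1,0,1],
    [0,0,0,0,-1,0,1],
    [0,0,0,0,-1,0,1],
    [0,0,0,0,-1,0,1],
    [0,0,0,0,0,0,1],
    [0,0,0,0,0,0,1]
  ]
}}

```text
clock: 16.98
tcp_pos: [493.7, -51.3, 329.6]
tool_rot: [0.791, -0.045, 0.608, 0.057]
wrist_force: [0.7, -1.0, -0.4]
width: -0.3
```

```bash
python3 - <<'E'
from h import *
from rig import env,eyes
s=env.sense(); print(s["clock"],s["wrist_force"].round(1),s["dq"].round(3))
w=eyes.snapshot("wrist")
p=np.vstack([proj(at(0,l,0),w,s) for l in(72,0,-72)]); print(p.round())
y=int(p[1,1]);c=w["pixels"][y-60:y+70,230:470,::-1]; cv2.imwrite("pics/w5.png",cv2.resize(c,None,fx=3,fy=3,interpolation=cv2.INTER_CUBIC))
E
```

```text
16.975 [ 0.7 -1.  -0.4] [ 0.018 -0.012 -0.001  0.001 -0.003  0.002]
[[407. 245.]
 [351. 246.]
 [294. 246.]]
```

View pics/w5.png

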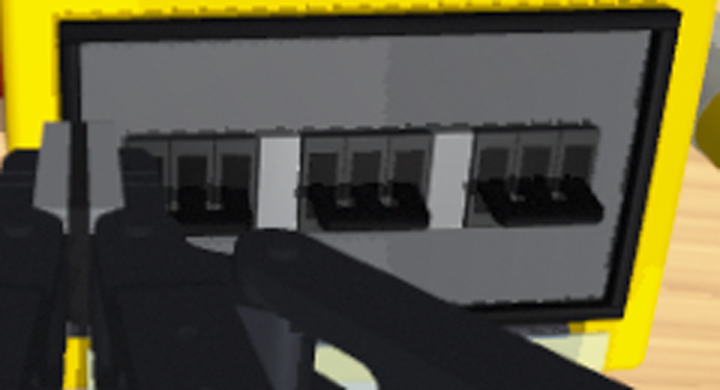

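The three toggles, at about (215,205), (370,205) and (540,200), lie in line in the same up-slope attitude, so all are ON. The robot is clear of everything, so I'm handing in.

```bash
python3 -c "
from rig import env
print(env.finish_job()); print(env.sense()['clock'])"
```

```text
the job is handed in; nothing more can be done
None
the job is handed in; nothing more can be done
```

The middle breaker had tripped. I reset it by pushing its toggle down to OFF and then up to ON, and handed the job in at about 17 s of the 48 s allowed.

- **Finding it:** probed from the robot's side, the middle toggle was met about 5 mm earlier than the left one. That is a little under the 6 to 9 mm given. The right one was still untouched 4 mm beyond the middle's contact point, so I took the middle as the tripped one.
- **Resetting it:** the toggle met a firm stop at OFF, with about 15 N on it. Pushed up, it went about 7 mm past the point where the trip latch had held it. It then met a firm stop at ON, with about 22 N on it.
- **Last checks:** the final close view shows all three toggles in line, leaning up the slope. The arm was clear of everything, with the wrist force near zero. I only ever pressed the left toggle towards ON and did not touch the right one.
- **Not checked:** I did not read the toggle angles directly. I also did not look at the things round the box again at the end, but the arm never went near them.

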